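# Tap stuck coupling nuts out of a bottle neck into a latching catch tray

### The arm

A 6-joint arm with a two-finger parallel gripper is mounted at the origin on the work surface. World frame = base frame: x ahead of the robot, y to its left, z up, the work surface at z = 0. Lengths are in m, angles in rad, forces in N, time in s.
With the tool pointing down it reaches from about 0.225 to 0.875 m from the base axis. Payload 3.4 kg.
Tool frame: the origin (TCP) lies at the very end of the fingers, on their centre line; the grasp point (between the pads) lies 19 mm behind it; z points along the fingers, y is the direction in which the jaws open and shut (so a half turn about z gives the same grasp; the last joint's range is limited). The gripper opens to 85 mm and grips with 20 to 120 N. Pads are 22 mm wide; open, the fingers measure 114 mm over their backs; the gripper's body (76 mm by 85 mm) begins 54 mm behind the grasp point. The pads swing forward as they close: fully open they stand 13 mm farther back than shut.
Start: joints at [-1.372, 0.276, 1.505, -0, 1.361, -0.121], TCP at [0.181, -0.546, 0.231] pointing down, gripper open.
Joint ranges: [-2.89, 2.89], [-0.75, 2.08], [0.22, 2.7], [-1.18, 4.32], [0.11, 2.71], [-2.7, 2.7]. Speed limits (rad/s): [2.57, 2.57, 3.14, 3.14, 3.14, 3.14].

### API

Orientations are given as a unit quaternion [w, x, y, z].
In Python, from rig import manip gives the robot as it stands. The module is installed in compiled form; this text tells all that it offers.
- The arm moves only by the tool carry_out, never from a script. Its argument "moves" is one flat list of numbers, 5 for each row, row after row: the opening in per cent of the stroke, from 0 (shut) to 100 (fully open), then the shift along the world's x, y, z in cm, then the turn about the world's z in rad. A call has exactly 10 rows; each row shifts and turns the commanded pose from where the row before left it; what a row does not reach is not made up. A row lasts 1/10 s, in which the tool goes at most 50 mm and 8.59 degrees, less where a joint would pass 70% of its speed; a pose out of reach is approached as far as the arm can. A call is refused whole if a number of a shift passes 5 or a number of a turn 0.15, either way. A call with a gripper value outside its range is refused whole. The fingers move at their own pace and stop on an object; "squeeze" is the grip in N (left out, the last holds). Time passes only in rows, so rows that do not move let the fingers close, or fill a call up. It gives the time, the measured TCP pose, the force and the opening at its end, in the units of the state.
- manip.get_state(): the state, without advancing time (a new reading comes with each control period).
- manip.get_image(name): name is "scene" or "top" or "wrist"; returns the picture (400x640x3 uint8, red, green, blue); there is no depth.
- manip.camera_info(name): a dict with "fov_y" (degrees; the focal length in pixels is half the picture's height over the tangent of half this angle, whatever the lens; pixels are square), "cx", "cy" (the principal point, pixels), "dist" ([k1, k2, p1, p2, k3] as OpenCV has them; the pictures are not rectified), "rvec" (rotation vector, rad) and "tvec" (3), from world to camera coordinates, as OpenCV has them; the wrist camera has in their place "hand_eye" (4x4, takes a point from camera to tool coordinates, whose origin is the TCP and whose axes are the flange's). Camera axes: x right, y down, z forward; pixel columns grow to the right and rows downward; lengths in m; the calibration is good to about 2 mm. A picture is of the moment at which its call begins: read the wrist's pose just before it. camera_info takes no time and is no camera call.
- manip.sign_off(): hands the job in, once; it reports no verdict.
The state is a dict: "clock": time; "qpos": joint angles; "qd": joint speeds; "effort": joint torques, N m; "position": TCP position; "ee_rot": TCP orientation; "contact_force": force on the tool from outside, world axes, zero at the start; "moment": the same for the moment, N m; "width": finger opening in m.
Only numpy, scipy, OpenCV 4.12 (cv2) and the standard library are available. Lean on these libraries where they do the work, as an engineer would, in place of code of your own. Each camera call takes 0.05 s, during which the arm holds its last target. There are 200 camera calls.

### The job

Three coupling nuts have hung up in the neck of the tilted clear bottle. Hold the tray carriage's square release plunger down, slide the catch tray all the way under the bottle's mouth and let the plunger spring back up so that the tray locks there; then tap the side of the bottle, lightly, as often as it takes until all three nuts have dropped into the tray. Leave the screwdriver, the tube offcut on the base plate and the spray can where they are.

Things in the scene. Friction and masses are not known exactly. Their poses are not given: they have to be found in the camera images.
- stand: Fixed grey steel base plate, 200 mm (its x) by 460 mm (its y) by 10 mm thick, that carries everything below. Origin on the table; the plate reaches from y = -210 to +250 mm. Its x axis points roughly away from the robot, its z is up. A 46 mm pedestal at y = -125 mm holds the bottle on rubber. All directions below are in this frame.
- mouth (a point): Centre of the clear plastic bottle's open mouth, a flange 43 mm across, 112 mm above the table. The bottle's axis runs from the mouth towards the stand's -y and upward, 27 deg above level. Neck 36 mm across for 85 mm (inside 22 wide, 20 mm high), then a 27 mm shoulder, then the belly, 70 mm across, from 112 to 215 mm along the axis. Friction alone holds the nuts in the neck.
- belly (a point): Point on the bottle's axis in the belly, 125 mm from the mouth, 169 mm above the table; the wall to tap is 35 mm from it towards -x (robot's side) or +x. Springy mount: pushed along x the bottle gives 1 mm per 2.5 N, up to 12 mm, and springs back ringing; rigid in y and z. A quick tap along x (5 N or more at over 0.1 m/s, then back off at once) makes the nuts creep 1 to 25 mm down the neck.
- tray_floor (a point): Centre of the inner floor of the aluminium catch tray, 25 mm above the table; the tray is open on top, inside 96 by 100 mm, outside 104 (x) by 108 mm (y), its rim 60 mm above the table. Its deck reaches on towards +y and carries the release plunger 97 mm from the tray's centre.
- carriage (a joint): Slide of the tray carriage along the rail, m: 0 = parked (tray centre at y = +175 mm of the stand, clear of the bottle), growing towards -y, 0.13 = end stop, under the mouth. Friction about 1 N. Locked at 0 and, if slid to 0.1265 or more, at the end, while the plunger is up.
- plunger (a joint): Release plunger travel, m: 0 = up (locked), 0.008 = fully down. Spring force 4.5 N at the start, 8.1 N fully down; the lock frees beyond 0.005. It must stay down while the carriage slides; it springs up again when let go, fully only where the lock engages.
- plunger_top (a point): Centre of the top of the release plunger, a square steel post 18 by 18 mm (sides along the stand's x and y), 85 mm above the table when up; its sides are free for 40 mm below the top. At its foot a 32 mm square black collar, top 35 mm above the table. It rides on the carriage, 97 mm to the +y side of the tray's centre (43 mm from the tray's wall to its centre).
- nut1: Dark steel hexagonal coupling nut, 16 mm across flats, 17 mm long, 30 g, origin at its centre, bore along its z. It starts in the neck, nearest the mouth (its centre about 25 mm inside).
- nut2: The same, next behind nut1 in the neck (about 43 mm inside).
- nut3: The same, last in the row (about 61 mm inside).
- driver: Bystander: screwdriver with a black handle, lying on the table in front of the base plate (robot's side), 200 mm long and 26 mm high, origin near mid-length.
- tube_b: Bystander: steel tube offcut, 60 mm across and 45 mm high, standing loose on the base plate on the far (+x) side of the bottle's neck. Origin at the centre of its underside.
- spray: Bystander: blue spray can, 66 mm across and 210 mm high, at the robot's right (-y). Origin at the centre of its underside.

How it is judged:
By the outcome, as a careful person would: the job done as asked, in the order asked, and still so for the second after the job is handed in, with the robot touching nothing.
It also fails if it takes over 64 s, if anything falls off the work surface, if the arm or the gripper's body presses on something with over 40 N, if the wrist force passes 120 N, or if a joint passes its speed limit or range.

## Working session

There is one attempt and no reset: what is moved stays moved. The work goes in short steps, Python scripts to look and compute and a tool call to move; the robot and the scene stay as the last step left them, time stands still between calls to the robot, and variables do not carry over. Pictures are saved under pics/ and viewed, about 8 in all and at most 12, crops included, and the job is handed in when it is done.

Besides the shell and the picture viewer there is one more tool, called after "Emit:" as a command line: name --argument value ..., lists and objects as JSON in quotes. carry_out: Moves the arm, as the interface text tells. Its arguments: {"type":"object","properties":{"moves":{"type":"array","items":{"type":"number"}},"squeeze":{"type":"number"}},"required":["moves"]}

```bash
mkdir -p pics
cat > h.py <<'E'
from rig import manip
import numpy as np, cv2
def cam(n):
    c=manip.camera_info(n); f=200/np.tan(np.radians(c['fov_y'])/2)
    K=np.array([[f,0,c['cx']],[0,f,c['cy']],[0,0,1]]); return c,K,np.array(c['dist'],float)
def ext(n,st=None):
    c,K,D=cam(n)
    if 'rvec' in c:
        R=cv2.Rodrigues(np.array(c['rvec'],float))[0]; t=np.array(c['tvec'],float).ravel()
        return K,D,R,t
    st=st or manip.get_state(); w,x,y,z=st['ee_rot']
    from scipy.spatial.transform import Rotation as Ro
    T=np.eye(4);T[:3,:3]=Ro.from_quat([x,y,z,w]).as_matrix();T[:3,3]=st['position']
    M=np.linalg.inv(T@np.array(c['hand_eye'])); return K,D,M[:3,:3],M[:3,3]
def ray(e,px):
    K,D,R,t=e; u=cv2.undistortPoints(np.array(px,float).reshape(-1,1,2),K,D).reshape(-1,2)
    d=np.c_[u,np.ones(len(u))]@R; return -R.T@t,d
def onz(e,px,z):
    o,d=ray(e,px); return o+d*((z-o[2])/d[:,2])[:,None]
def proj(e,P):
    K,D,R,t=e; return cv2.projectPoints(np.array(P,float).reshape(-1,3),cv2.Rodrigues(R)[0],t,K,D)[0].reshape(-1,2)
def snap(n,f):
    im=manip.get_image(n)[:,:,::-1].copy(); cv2.imwrite('pics/'+f,im); return im
E
python3 - <<'E'
from h import *
for n in('scene','top'):
    snap(n,n+'1.png'); e=ext(n); print(n,-e[2].T@e[3],e[2][2])
s=manip.get_state();print(s)
E
```

```text
scene [ 0.94572895 -0.74804048  0.79526853] [-0.38584718  0.63072256 -0.67328375]
top [ 0.37164952 -0.09159313  1.0056228 ] [ 0.19322033 -0.01326658 -0.9810657 ]
{'clock': 0.1, 'qpos': array([-1.37200798e+00,  2.76528016e-01,  1.50600408e+00,  2.12253132e-05,
        1.36071789e+00, -1.20985248e-01]), 'qd': array([ 0.00101291, -0.000926  , -0.00271693, -0.00048378, -0.00071282,
        0.00066327]), 'effort': array([ 9.65087856e-04, -4.17700195e+01, -2.46405923e+01, -2.12670780e-04,
        5.72242396e-03,  1.37508300e-05]), 'position': array([ 0.18066789, -0.54537896,  0.23052933]), 'ee_rot': array([-8.28440631e-04,  9.87245327e-01,  1.59204200e-01, -2.18585378e-05]), 'contact_force': array([-0.58443158,  0.63566516,  0.06253189]), 'moment': array([-0.03979405, -0.05895985,  0.01732603]), 'width': 0.08566921606103689}
```

View pics/scene1.png

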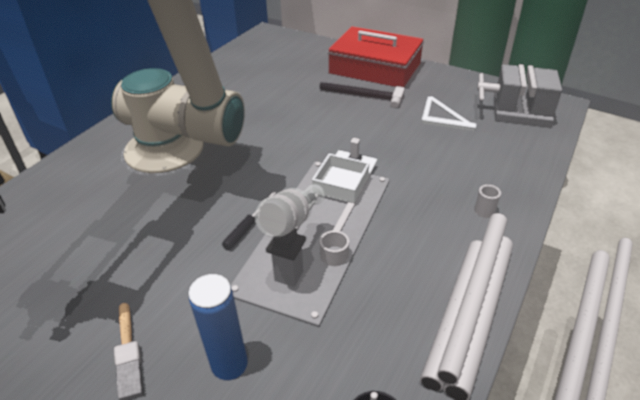

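View pics/top1.png

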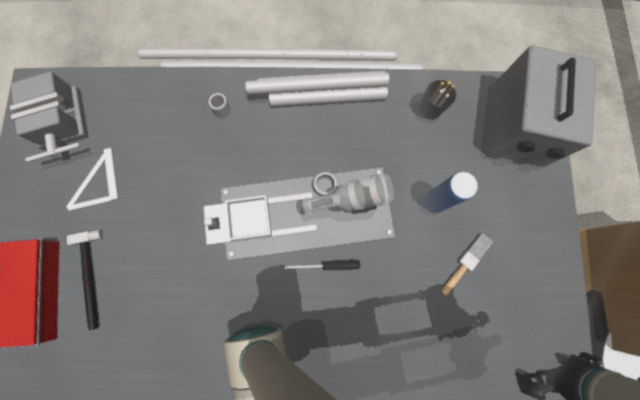

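The top view shows the plate with corners near (221,188), (383,168), (395,237), (228,259), the plunger near (211,224) and the bottle neck/mouth near (305,203). Next I'll compute the stand's pose.

Run:
```python
from h import *
e=ext('top'); im=cv2.imread('pics/top1.png')
c=im[150:280,190:420]; cv2.imwrite('pics/c1.png',cv2.resize(c,None,fx=3.4,fy=3.4,interpolation=cv2.INTER_CUBIC))
P=onz(e,[(221,188),(383,168),(395,237),(228,259)],.01); print(P)
for i in range(4): print(np.linalg.norm(P[i]-P[(i+1)%4]))
# stand: corners (x+,y+),(x+,y-),(x-,y-),(x-,y+)
L=np.array([[.1,.25],[.1,-.21],[-.1,-.21],[-.1,.25]]);A=P[:,:2]
H=(L-L.mean(0)).T@(A-A.mean(0)); a=np.arctan2(H[0,1]-H[1,0],H[0,0]+H[1,1]); R=np.array([[np.cos(a),-np.sin(a)],[np.sin(a),np.cos(a)]])
t=A.mean(0)-R@L.mean(0); print('yaw',a,'org',t)
W=lambda x,y,z:np.r_[R@[x,y]+t,z]
pts=dict(pl=W(0,.272,.085),tray=W(0,.175,.025),tend=W(0,.045,.025))
for k,v in pts.items(): print(k,v,proj(e,v),proj(ext('scene'),v))
```

```text
[[ 0.59427385  0.16726336  0.01      ]
 [ 0.6567002  -0.28691195  0.01      ]
 [ 0.46169029 -0.31451677  0.01      ]
 [ 0.39901642  0.13742438  0.01      ]]
0.4584454802185257
0.19695402944747323
0.45626617283001
0.1975242451581371
yaw 0.1386073109811967 org [ 0.53068347 -0.09399343]
pl [0.49310288 0.17539792 0.085     ] [[208.23478035 220.39536663]] [[355.41537504 140.39337921]]
tray [0.50650478 0.07932821 0.025     ] [[250.25707401 218.78745421]] [[341.05686097 182.85364316]]
tend [ 0.52446609 -0.04942501  0.025     ] [[298.06038478 212.64156187]] [[320.29663617 217.60265365]]
```

View pics/c1.png

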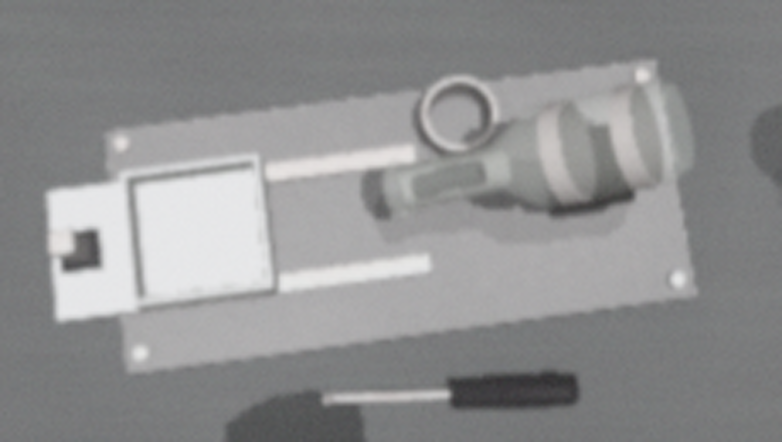

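The plunger shows at (207.6,221.5), and the model predicts (208.2,220.4), so the stand pose is good. I'll move above the plunger with the jaws along the stand's x.

Emit:
carry_out --moves '[60,1.56,3.6,-0.4,0.07,60,1.56,3.6,-0.4,0.07,60,1.56,3.6,-0.4,0.07,60,1.56,3.6,-0.4,0.07,60,1.56,3.6,-0.4,0.07,60,1.56,3.6,-0.4,0.07,60,1.56,3.6,-0.4,0.07,60,1.56,3.6,-0.4,0.07,60,1.56,3.6,-0.4,0.07,60,1.56,3.6,-0.4,0.07]' --squeeze 60

```text
clock: 1.1
position: [0.3369, -0.1842, 0.191]
ee_rot: [-0.0, 0.872, 0.489, 0.0]
contact_force: [1.3, -0.4, 0.2]
width: 0.0514
```

Emit:
carry_out --moves '[60,1.56,3.6,-0.4,0.07,60,1.56,3.6,-0.4,0.07,60,1.56,3.6,-0.4,0.07,60,1.56,3.6,-0.4,0.07,60,1.56,3.6,-0.4,0.07,60,1.56,3.6,-0.4,0.07,60,1.56,3.6,-0.4,0.07,60,1.56,3.6,-0.4,0.07,60,1.56,3.6,-0.4,0.07,60,1.56,3.6,-0.4,0.06]'

```text
clock: 2.1
position: [0.4929, 0.1757, 0.1508]
ee_rot: [-0.0, 0.655, 0.756, -0.0]
contact_force: [0.0, -0.9, -0.0]
width: 0.0517
```

Run:
```python
from h import *
st=manip.get_state(); im=snap('wrist','w1.png'); e=ext('wrist',st)
print(st['position'],st['ee_rot'],st['qpos'],st['width'],st['clock'],st['contact_force'])
print(proj(e,[[.4931,.1754,.085],[.5065,.0793,.025]]))
```

```text
[0.49286651 0.17574761 0.15080049] [-9.39171667e-05  6.55115052e-01  7.55529063e-01 -3.06661046e-04] [ 2.09660231e-01  2.58788606e-01  1.74140712e+00 -2.41587412e-04
  1.14199958e+00  6.76342870e-02] 0.05167928913567302 2.1 [ 0.0040224  -0.9062028  -0.04801669]
[[323.77770518 221.89675873]
 [323.37769115 296.68609192]]
```

View pics/w1.png

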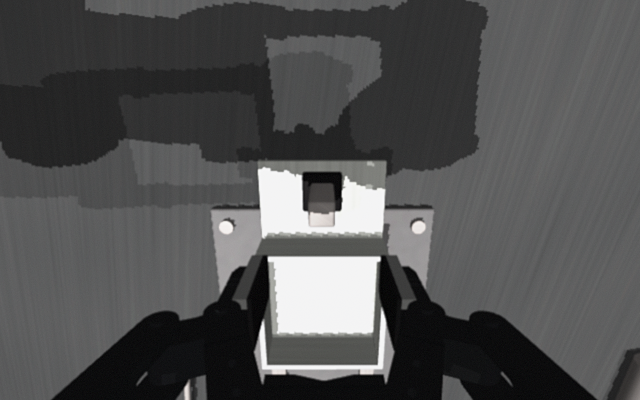

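The wrist view shows the plunger's lit top face at about (321.5,216), against a predicted (324,222), so it's a few mm off at most.

Run:
```python
from h import *
e=ext('wrist'); im=cv2.imread('pics/w1.png')
print(im[170:232:2,322,:].mean(1).round().astype(int)); print(im[218,300:345].mean(1).round().astype(int))
print(onz(e,[(321.5,216),(308,216),(335,216),(321.5,205),(321.5,226)],.085))
print(onz(e,[(226,227),(419,227)],.01))
s=.1386; a=np.array([-np.sin(s),np.cos(s)])
print(e[2])
```

```text
[123  37   5  12  14  12  22  61  64  66  66  65  66  67  67  66  81 100
 101  95  95  88 184 221 221 219 219 215 204 245 245]
[244 244 244 244 244 245 244 231 185 185 216 228 229 228 228 226 226 225
 223 223 223 222 221 220 216 216 213 210 210 209 208 206 193 161 158 234
 246 245 243 243 244 244 244 244 244]
[[0.49428863 0.18514512 0.085     ]
 [0.48559559 0.18389075 0.085     ]
 [0.5029847  0.18639979 0.085     ]
 [0.49321531 0.19261082 0.085     ]
 [0.49528432 0.17821927 0.085     ]]
[[0.41496751 0.13516563 0.01      ]
 [0.5861353  0.15983591 0.01      ]]
[[ 0.98952086  0.14432949  0.00417841]
 [ 0.13610306 -0.94200182  0.30677114]
 [ 0.04821219 -0.30298775 -0.95177414]]
```

Run:
```python
from h import *
for n,(u,v) in dict(scene=(355,150),top=(212,222)).items():
    im=cv2.imread(f'pics/{n}1.png'); c=im[v-16:v+16,u-20:u+20]; globals()[n]=cv2.resize(c,None,fx=10,fy=10,interpolation=cv2.INTER_NEAREST)
w=cv2.imread('pics/w1.png')[160:240,250:390]; w=cv2.resize(w,(560,320),interpolation=cv2.INTER_NEAREST)
cv2.imwrite('pics/c2.png',np.vstack([np.hstack([scene,top]),np.hstack([w,np.zeros((320,240,3),np.uint8)])])[:600])
```

```text
(no output)
```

View pics/c2.png

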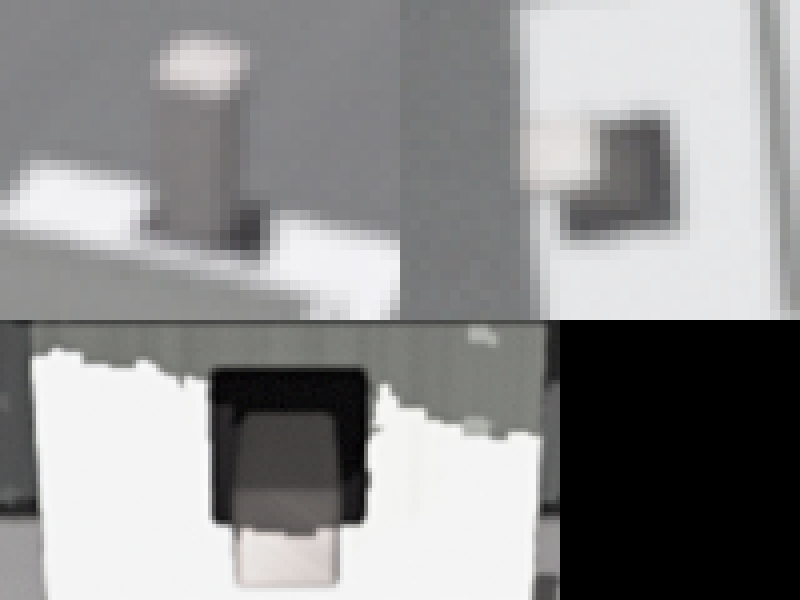

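Run:
```python
from h import *
e=ext('wrist'); print('cam',-e[2].T@e[3], cam('wrist')[0])
st=manip.get_state(); p=st['position']; j=np.array([.99,.138,0])
for back in(0,.008): print(proj(e,[p+j*.026+[0,0,back],p-j*.026+[0,0,back],p+[0,0,back]]))
# triangulate
A=[];B=[]
for n,px in(('scene',(355.3,140.2)),('top',(208,221.2)),('wrist',(321.5,214.4))):
    o,d=ray(ext(n),[px]); d=d[0]/np.linalg.norm(d[0]); A.append(np.eye(3)-np.outer(d,d)); B.append(A[-1]@o); print(n,onz(ext(n),[px],.085))
for s in([0,1],[0,2],[1,2],[0,1,2]): print(s,np.linalg.solve(sum(A[i] for i in s),sum(B[i] for i in s)))
```

```text
cam [0.48385954 0.2608502  0.29227338] {'fov_y': 61.04998961475601, 'cx': 323.7632612688227, 'cy': 201.94129390543708, 'dist': array([-0.0047989,  0.       ,  0.       ,  0.       ,  0.       ]), 'hand_eye': array([[ 1.68391644e-04, -9.50164207e-01, -3.11749823e-01,
         8.14349811e-02],
       [ 9.99999834e-01, -1.16238787e-05,  5.75577583e-04,
         8.31080833e-05],
       [-5.50516959e-04, -3.11749868e-01,  9.50164047e-01,
        -1.41511759e-01],
       [ 0.00000000e+00,  0.00000000e+00,  0.00000000e+00,
         1.00000000e+00]])}
[[378.46826686 272.68970708]
 [268.21092915 272.30192607]
 [323.39257097 272.50495601]]
[[381.27205047 281.68006172]
 [265.50811985 281.29113351]
 [323.44851293 281.49692348]]
scene [[0.49247737 0.1759935  0.085     ]]
top [[0.49104375 0.17586631 0.085     ]]
wrist [[0.4941311  0.18624087 0.085     ]]
[0, 1] [0.49161788 0.17648633 0.08420062]
[0, 2] [0.49189871 0.18329459 0.07993395]
[1, 2] [0.49405093 0.18051492 0.06870735]
[0, 1, 2] [0.49209119 0.18098087 0.07909819]
```

The scene and top cameras agree on (0.4916,0.1765) at height 0.084, while the wrist camera says y=0.186. I'll go down to just above the post and compare it directly with the fingers.

Emit:
carry_out --moves '[60,0,0.05,-1,0,60,0,0.05,-1,0,60,0,0,-1,0,60,0,0,-1,0,60,0,0,-1,0,60,0,0,-0.3,0,60,0,0,0,0,60,0,0,0,0,60,0,0,0,0,60,0,0,0,0]'

```text
clock: 3.15
position: [0.4931, 0.1752, 0.0988]
ee_rot: [0.0, 0.656, 0.755, 0.0]
contact_force: [-0.2, -0.1, 0.0]
width: 0.0514
```

Run:
```python
from h import *
st=manip.get_state(); im=snap('wrist','w2.png'); e=ext('wrist',st); p=st['position']
print(p,st['contact_force']); j=np.array([.99,.138,0]);k=np.array([-.138,.99,0])
print('post pred',proj(e,[[.4918,.1765,.085]]))
b=np.array([0,0,.006])
print(proj(e,[p+s*j*.026+t*k*.011+b for s in(1,-1) for t in(1,-1)]))
cv2.imwrite('pics/c3.png',im[120:400,160:480].repeat(2,0).repeat(2,1))
```

```text
[0.4931191  0.17521721 0.09878062] [-0.18935365 -0.05329011  0.0260603 ]
post pred [[321.16474075 256.18586086]]
[[381.87140448 257.47400998]
 [379.29631263 299.98543435]
 [264.93280557 257.48924144]
 [267.4730871  300.02513444]]
```

View pics/c3.png

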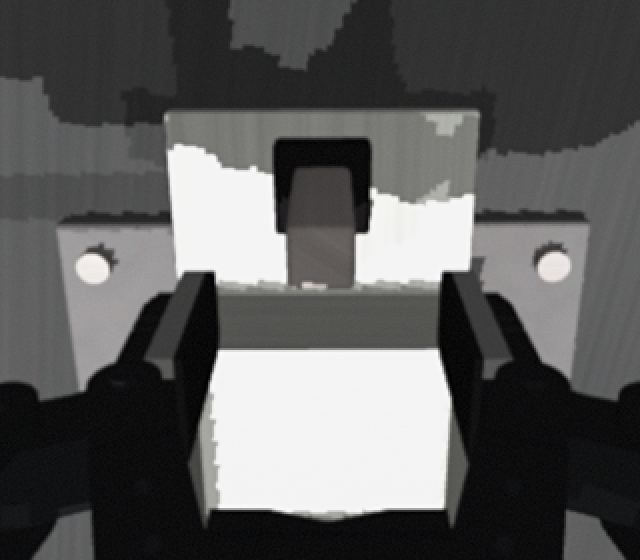

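The post top's centre is near image row 249, column 320.5; the fingers sit about 4 mm short in y and 1.5 mm in x. I'll correct that, descend and grip.

Emit:
carry_out --moves '[60,-0.16,0.48,0,0,60,0,0,-0.8,0,60,0,0,-0.8,0,60,0,0,-0.8,0,60,0,0,-0.8,0,60,0,0,-0.8,0,60,0,0,-0.3,0,60,0,0,0,0,10,0,0,0,0,0,0,0,0,0]' --squeeze 60

```text
clock: 4.2
position: [0.4915, 0.18, 0.0557]
ee_rot: [0.0, 0.656, 0.754, 0.0]
contact_force: [-0.2, 0.1, 0.5]
width: 0.0227
```

Emit:
carry_out --moves '[0,0,0,0,0,0,0,0,0,0,0,0,0,0,0,0,0,0,0,0,0,0,0,0,0,0,0,0,0,0,0,0,0,0,0,0,0,0,0,0,0,0,0,0,0,0,0,0,0,0]'

```text
clock: 5.2
position: [0.4907, 0.1799, 0.0552]
ee_rot: [-0.0, 0.656, 0.754, -0.0]
contact_force: [-3.4, -0.6, 4.4]
width: 0.017
```

Gripped. Now I'll press it down.

Emit:
carry_out --moves '[0,0,0,-0.15,0,0,0,0,-0.15,0,0,0,0,-0.15,0,0,0,0,-0.15,0,0,0,0,-0.15,0,0,0,0,0,0,0,0,0,0,0,0,0,0,0,0,0,0,0,0,0,0,0,0,0,0]'

```text
clock: 6.2
position: [0.4908, 0.1799, 0.048]
ee_rot: [-0.0, 0.656, 0.754, -0.0]
contact_force: [-5.7, -0.4, 7.3]
width: 0.0167
```

Emit:
carry_out --moves '[0,0.04,-0.3,0,0,0,0.09,-0.64,0,0,0,0.09,-0.64,0,0,0,0.09,-0.64,0,0,0,0.09,-0.64,0,0,0,0.09,-0.64,0,0,0,0.09,-0.64,0,0,0,0.09,-0.64,0,0,0,0.09,-0.64,0,0,0,0.09,-0.64,0,0]'

```text
clock: 7.2
position: [0.4995, 0.1192, 0.0481]
ee_rot: [-0.0, 0.656, 0.754, 0.0]
contact_force: [-4.8, 0.2, 7.4]
width: 0.0172
```

Emit:
carry_out --moves '[0,0.09,-0.64,0,0,0,0.09,-0.64,0,0,0,0.09,-0.64,0,0,0,0.09,-0.64,0,0,0,0.09,-0.64,0,0,0,0.09,-0.64,0,0,0,0.09,-0.64,0,0,0,0.09,-0.64,0,0,0,0.09,-0.64,0,0,0,0.06,-0.45,0,0]'

```text
clock: 8.2
position: [0.5085, 0.0568, 0.0481]
ee_rot: [0.0, 0.656, 0.754, 0.0]
contact_force: [-4.0, 0.8, 7.8]
width: 0.0168
```

Emit:
carry_out --moves '[0,0.03,-0.2,0,0,0,0.03,-0.2,0,0,0,0.03,-0.2,0,0,0,0,-0.05,0,0,0,0,0,0,0,0,0,0,0,0,0,0,0,0,0,0,0,0,0,0,0,0,0,0,0,0,0,0,0,0]'

```text
clock: 9.2
position: [0.5093, 0.0511, 0.0481]
ee_rot: [-0.0, 0.656, 0.754, 0.0]
contact_force: [-4.2, 2.1, 6.8]
width: 0.0175
```

It has reached the end stop (0.130 slid). Now I'll let the plunger up and release.

Emit:
carry_out --moves '[0,0,0,0.2,0,0,0,0,0.2,0,0,0,0,0.2,0,0,0,0,0,0,50,0,0,0,0,50,0,0,0,0,50,0,0,0,0,50,0,0,0,0,50,0,0,1.5,0,50,0,0,3,0]'

```text
clock: 10.2
position: [0.5076, 0.0506, 0.0972]
ee_rot: [-0.002, 0.656, 0.754, -0.002]
contact_force: [1.2, 0.0, 0.3]
width: 0.0426
```

Emit:
carry_out --moves '[50,0,0,5,0,50,0,0,5,0,50,-3,0,3,0,0,-5,0,0,0,0,-5,0,0,0,0,-5,0,0,0,0,0,0,0,0,0,0,0,0,0,0,0,0,0,0,0,0,0,0,0]'

```text
clock: 11.2
position: [0.3309, 0.0506, 0.229]
ee_rot: [0.0, 0.656, 0.754, 0.0]
contact_force: [-0.5, -0.6, -0.0]
width: 0.0
```

Run:
```python
from h import *
st=manip.get_state(); print(st['position'],st['clock'],st['contact_force'])
a=snap('scene','s2.png'); b=snap('top','t2.png')
cv2.imwrite('pics/c4.png',np.hstack([cv2.resize(a[120:300,220:400],(400,400)),cv2.resize(b[140:260,270:410][:, :120],(400,400))]))
# predicted points (scene+top agreed stand)
s=.1386;c=np.cos(s);S=np.sin(s);W=lambda x,y,z:[.5307+c*x-S*y,-.094+S*x+c*y,z]
for n in('scene','top'): print(n,proj(ext(n),[W(0,.142,.085),W(0,.142,.077)]))
```

```text
[0.33089414 0.05059411 0.22895377] 11.2 [-0.46544574 -0.60365173 -0.00919434]
scene [[336.28311109 171.00244004]
 [336.2564922  173.77391902]]
top [[259.20960584 213.86197724]
 [259.66066186 214.33405123]]
```

View pics/c4.png

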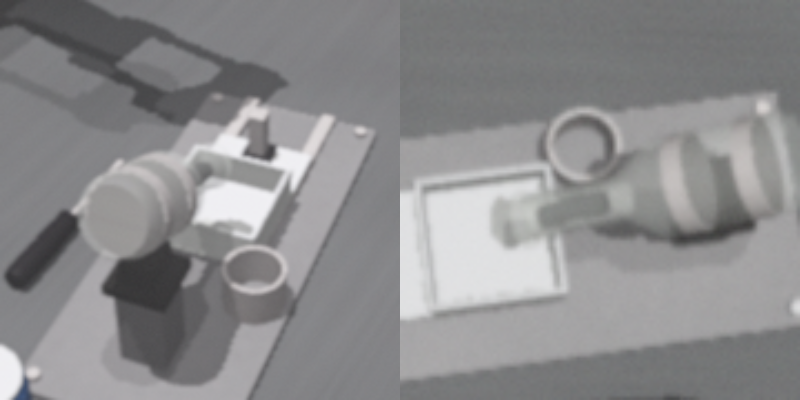

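The plunger top is at (336.6,170.4), and 171.0 is predicted for fully up, so the tray is locked under the mouth. The mouth flange is at about (301,206.6) in the top view. Next I'll locate the belly wall.

Run:
```python
from h import *
s=.1386;c=np.cos(s);S=np.sin(s);R=np.array([[c,-S],[S,c]]);t=np.array([.5307,-.094])
e=ext('top'); m=onz(e,[(302,206.5)],.112)[0]; print('mouth',m,'local',R.T@(m[:2]-t))
W=lambda x,y,z:np.r_[R@[x,y]+t,z]
# belly outline check: image points of belly ring sides in the top picture
for y in(.02,.03): print(y,'belly',W(0,y-.1114,.169),proj(e,[W(0,y,.112),W(-.035,y-.1114,.169),W(.035,y-.1114,.169)]).round(1).tolist())
f=(120/400)
print([ (270+(u-400)*f,140+v*f) for u,v in((655,237),(650,150),(505,222))])
print(manip.get_state()['qpos'])
```

```text
mouth [ 0.52638252 -0.06265884  0.112     ] local [5.39111739e-05 3.16371037e-02]
0.02 belly [ 0.54332752 -0.18452351  0.169     ] [[306.7, 205.9], [355.8, 210.3], [351.3, 181.2]]
0.03 belly [ 0.54194595 -0.17461941  0.169     ] [[302.7, 206.4], [351.5, 210.9], [347.1, 181.7]]
[(346.5, 211.1), (345.0, 185.0), (301.5, 206.6)]
[-5.71006169e-02 -9.98068109e-02  1.93969319e+00  5.71789959e-06
  1.30202774e+00 -1.96021864e-01]
```

Emit:
carry_out --moves '[0,0.3,-2.39,-0.4,0.15,0,0.3,-2.39,-0.4,0.15,0,0.3,-2.39,-0.4,0.15,0,0.3,-2.39,-0.4,0.15,0,0.3,-2.39,-0.4,0.15,0,0.3,-2.39,-0.4,0.15,0,0.3,-2.39,-0.4,0.15,0,0.3,-2.39,-0.4,0.15,0,0.3,-2.39,-0.4,0.15,0,0.3,-2.39,-0.4,0.15]'

```text
clock: 12.3
position: [0.3598, -0.1895, 0.1883]
ee_rot: [-0.0, -0.036, 0.999, 0.0]
contact_force: [0.7, -0.2, -0.0]
width: 0.0003
```

Emit:
carry_out --moves '[0,1.5,0,-0.5,0.07,0,1.5,0,-0.5,0,0,1.5,0,-0.5,0,0,1.5,0,-0.5,0,0,1.5,0,-0.3,0,0,1.5,0,0,0,0,1.5,0.1,0,0,0,0.3,0,0,0,0,0,0,0,0,0,0,0,0,0]'

```text
clock: 13.3
position: [0.4667, -0.1868, 0.1659]
ee_rot: [-0.0, -0.068, 0.998, 0.0]
contact_force: [-0.9, -0.8, -0.2]
width: 0.0
```

Emit:
carry_out --moves '[0,0.6,0.08,0,0,0,0.6,0.08,0,0,0,0.6,0.08,0,0,0,0.4,0.06,0,0,0,0.3,0.04,0,0,0,0.2,0.03,0,0,0,0.2,0.03,0,0,0,0.1,0.01,0,0,0,0,0,0,0,0,0,0,0,0]'

```text
clock: 14.3
position: [0.4968, -0.1828, 0.1658]
ee_rot: [-0.0, -0.068, 0.998, 0.0]
contact_force: [-1.5, -1.5, 0.1]
width: 0.0001
```

Emit:
carry_out --moves '[0,0.1,0.01,0,0,0,0.1,0.02,0,0,0,0.1,0.01,0,0,0,0,0,0,0,0,0,0,0,0,0,0,0,0,0,0,0,0,0,0,0,0,0,0,0,0,0,0,0,0,0,0,0,0,0]'

```text
clock: 15.3
position: [0.4988, -0.1825, 0.1658]
ee_rot: [-0.002, -0.068, 0.998, 0.0]
contact_force: [-5.7, -1.5, 1.7]
width: 0.0001
```

Contact starts at x≈0.4967. I'll back off and tap twice, then look.

Emit:
carry_out --moves '[0,-1.5,-0.2,0,0,0,0,0,0,0,0,0,0,0,0,0,1.6,0.22,0,0,0,-1.6,-0.22,0,0,0,0,0,0,0,0,0,0,0,0,0,1.6,0.22,0,0,0,-1.6,-0.22,0,0,0,0,0,0,0]'

```text
clock: 16.3
position: [0.4841, -0.1843, 0.1656]
ee_rot: [-0.001, -0.068, 0.998, 0.0]
contact_force: [1.0, -0.2, -0.5]
width: -0.0001
```

```bash
cat > look.py <<'E'
from h import *
import sys
i=sys.argv[1]; st=manip.get_state(); print(st['position'],st['clock'],st['contact_force'])
a=snap('scene',f's{i}.png'); b=snap('top',f't{i}.png')
cv2.imwrite(f'pics/n{i}.png',np.hstack([cv2.resize(a[180:250,285:355],(400,400),interpolation=cv2.INTER_CUBIC),cv2.resize(b[180:235,270:325],(400,400),interpolation=cv2.INTER_CUBIC)]))
E
python3 look.py 3
```

```text
[ 0.48409105 -0.18431951  0.16563656] 16.3 [ 1.01363484 -0.21435099 -0.48395095]
```

View pics/n3.png

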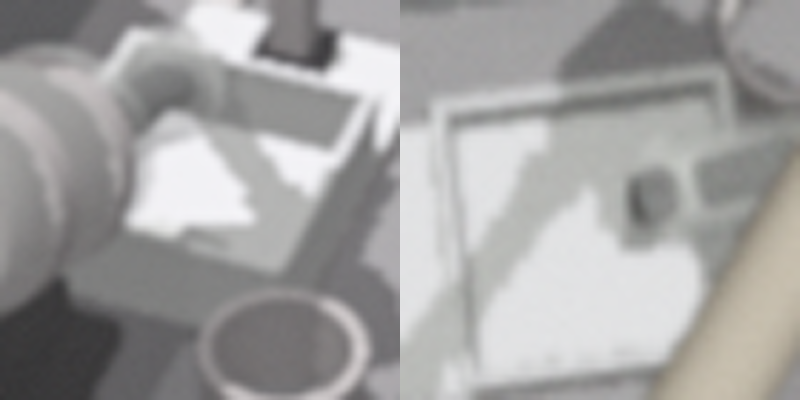

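Nut1 now sits in the mouth at crop (650,200) and the others follow, so the taps work. I'll keep tapping.

Emit:
carry_out --moves '[0,1.6,0.22,0,0,0,-1.6,-0.22,0,0,0,0,0,0,0,0,0,0,0,0,0,0,0,0,0,0,1.6,0.22,0,0,0,-1.6,-0.22,0,0,0,0,0,0,0,0,0,0,0,0,0,0,0,0,0]'

```text
clock: 17.4
position: [0.4856, -0.1847, 0.1662]
ee_rot: [0.001, -0.068, 0.998, -0.0]
contact_force: [1.0, -0.3, 0.5]
width: -0.0001
```

Emit:
carry_out --moves '[0,1.6,0.22,0,0,0,-1.6,-0.22,0,0,0,0,0,0,0,0,0,0,0,0,0,0,0,0,0,0,1.6,0.22,0,0,0,-1.6,-0.22,0,0,0,0,0,0,0,0,0,0,0,0,0,0,0,0,0]'

```text
clock: 18.4
position: [0.4856, -0.1847, 0.1661]
ee_rot: [0.001, -0.068, 0.998, -0.0]
contact_force: [0.5, 0.2, -0.3]
width: 0.0001
```

```bash
python3 look.py 4
```

```text
[ 0.48563978 -0.18469629  0.16614445] 18.4 [ 0.52434844  0.19225986 -0.33774298]
```

View pics/n4.png

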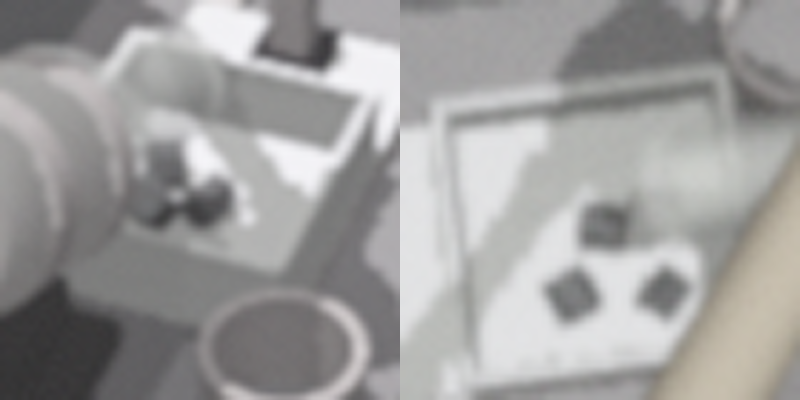

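All three nuts are in the tray, at crop positions (605,225), (572,295) and (665,293), and the neck is empty. I'll back away from the bottle and take a final check.

Emit:
carry_out --moves '[0,-1.5,0,0,0,0,-3,0,0,0,0,-3,0,0.5,0,0,-2,0,1,0,0,0,0,0,0,0,0,0,0,0,0,0,0,0,0,0,0,0,0,0,0,0,0,0,0,0,0,0,0,0]'

```text
clock: 19.5
position: [0.3905, -0.1844, 0.1805]
ee_rot: [-0.0, -0.068, 0.998, 0.0]
contact_force: [0.2, 0.1, -0.5]
width: 0.0002
```

Run:
```python
from h import *
st=manip.get_state(); print(st['position'],st['contact_force'],st['clock'])
a=snap('scene','s5.png'); b=snap('top','t5.png'); cv2.imwrite('pics/f.png',np.hstack([cv2.resize(a[100:390,150:440],(400,400)),cv2.resize(b[130:290,190:490][:, :],(400,213)).repeat(1,0) if 0 else cv2.copyMakeBorder(cv2.resize(b[130:290,190:490],(400,213)),0,187,0,0,cv2.BORDER_CONSTANT)]))
```

```text
[ 0.39052538 -0.18438912  0.18053297] [ 0.24287751  0.07603251 -0.5411666 ] 19.5
```

View pics/f.png

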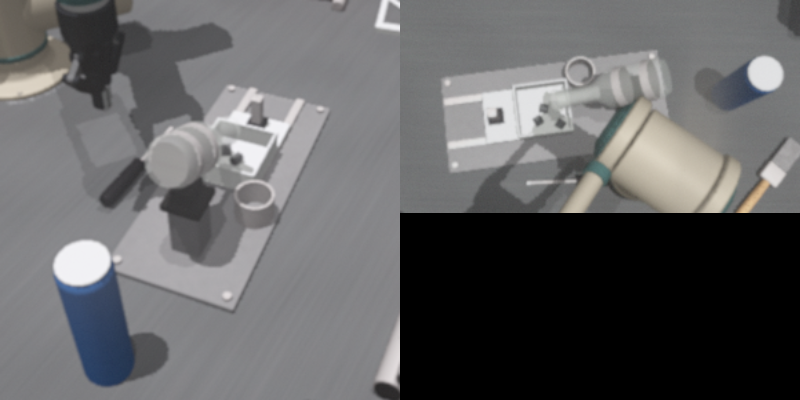

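The robot is clear, the tray is under the mouth with the nuts in it, the plunger is up, and the bystanders look unmoved. I'll hand it in.

```bash
python3 -c "
from rig import manip; print(manip.sign_off())"
```

```text
the job is handed in; nothing more can be done
None
```

The job is done and handed in at about 19.6 s of the 64 s allowed: all three nuts are in the catch tray, locked under the bottle's mouth.

- **Tray:** I gripped the plunger's post and held it about 7 mm down while sliding the tray 0.130 m to its end stop. I then let the plunger up; its top was at the image position expected for fully up, within a pixel. I did not tug the tray to test the lock.
- **Bottle:** After one slow press of about 6 N to find the wall, six light taps on the robot's side brought the nuts down. The close view then showed all three in the tray and the neck empty.
- **Last look:** The screwdriver, tube offcut and spray can looked unmoved by eye, though I did not measure them. The arm had backed off and was touching nothing.

One check disagreed: the wrist camera put the plunger about 10 mm further along y from above, and 4–5 mm from close by, than the other two cameras did. I gripped at a point between the two readings, and the grip held.

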